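# Index the turntable and hold the cover over the housing

## Task

Pull the sprung plunger of the turntable on the worktop up clear of its hole, turn the head counter-clockwise (seen from above) to its other index hole and let the plunger drop fully home there. Then pick the loose T-shaped cover plate up by its handle and hold it level about 10 mm above the grey T-shaped housing, not touching it, with its three holes straight over the three threaded holes so that a colleague can start the screws: finish while still holding it there. Leave the cork coasters, wooden block and bead box where they are.

Things in the scene. Friction and masses are not known exactly. Their poses are not given: they have to be found in the camera images.
- turntable: fixed base of the turntable: painted grey disc, 260 mm across, 20 mm thick, standing on the worktop. Origin at the centre of its underside, on the vertical turning axis of the head. Two index holes, 12 mm wide, lie in its top at 110 mm from the axis, at 135 degrees (start) and 195 degrees (target) counter-clockwise from its own x axis.
- head (a joint): turning angle of the head about the vertical axis (rad, counter-clockwise from above is positive): about 0 at the start hole, 1.047 (60 degrees) at the target hole; fixed stops 0.015 beyond either. Stiff to turn (about 0.12 N m friction), stays where it is left; locked (about 2 mm of play at the plunger) while the plunger is down in a hole.
- plunger (a joint): lift of the plunger (m): 0 fully home, 0.014 fully up. Its pin reaches 8 mm into an index hole, so lift it 10 mm or more, clear of the base, to turn the head. A spring pushes it down with about 3 N when home, 6 N when fully up; released between the holes it rides on the base at 0.008.
- plunger_knob (a point): centre of the plunger's black cylindrical knob, 24 mm in diameter, 28 mm tall, upright; its centre is 60 mm above the worktop when home. It stands at the end of the head's arm, 110 mm from the turning axis on the head's -x side, and goes round with the head. The arm's top is 30 mm, and an 18 mm bushing under the knob 40 mm, above the worktop.
- housing_top (a point): on the turning axis, on the top face of the housing fixed on the head, 66 mm above the worktop. z up; axes turn with the head: the plunger is on the -x side, the narrow tongue of the T points to +y. Grey plastic, T-shaped from above: wide part 90 mm (x) by 54 mm (y, from -54 to 0), tongue 48 mm (x) by 54 mm (y, from 0 to 54); an open pocket with a brass gear in the wide part.
- cover_grip (a point): centre of the flat-sided dark steel handle of the loose cover plate (180 g nominal): handle bar 10 mm wide (x), 60 mm long (y), 18 mm tall, on two short posts, its centre 38 mm above the plate's underside, at (0, -8) mm from the origin of the plate's outline, near the centre of mass. Plate aluminium, 5 mm thick, of the same T outline and axes as the housing (tongue to +y), lying with its handle up on a fixed 4 mm cork mat; axes of the point are those of the plate.
- cover_hole0 (a point): centre of a 10 mm through hole of the cover, at the plate's underside, at x, y = (-33, -42) mm, wide part, in the plate's axes; goes over thread0.
- cover_hole1 (a point): centre of a 10 mm through hole of the cover, at the plate's underside, at x, y = (33, -42) mm, wide part, in the plate's axes; goes over thread1.
- cover_hole2 (a point): centre of a 10 mm through hole of the cover, at the plate's underside, at x, y = (0, 42) mm, tongue, in the plate's axes; goes over thread2.
- thread0 (a point): mouth of a 6 mm threaded hole in a brass insert in the housing's top face, at x, y = (-33, -42) mm, wide part, in the axes of housing_top.
- thread1 (a point): mouth of a 6 mm threaded hole in a brass insert in the housing's top face, at x, y = (33, -42) mm, wide part, in the axes of housing_top.
- thread2 (a point): mouth of a 6 mm threaded hole in a brass insert in the housing's top face, at x, y = (0, 42) mm, tongue, in the axes of housing_top.
- coasters_mid (a point): middle of a loose stack of cork coasters, 80 mm across, 24 mm tall: leave it alone.
- wood_block_mid (a point): middle of a loose 45 mm wooden cube: leave it alone.
- bead_box_mid (a point): middle of a loose flat clear box with white lid, 120 x 80 x 32 mm: leave it alone.
Not all that is in view belongs to the job. Leave any pink, turquoise or yellow look-alike of the part that bears cover_grip alone.

How it is judged:
On the way, in this order (a step that is already met when the one before it is completed fails the run):
1. the plunger is pulled up clear of its hole (value of joint plunger above 0.0088 m), for 0.1 s.
2. the head stands at the target hole and the plunger is fully home in it (value of joint head above 1 rad and value of joint plunger below 0.0015 m), for 0.2 s.
At the end, for the whole second after the job is handed in: Each cover hole is within 4 mm sideways of its threaded hole, 3 to 20 mm above the housing; the cover is in the fingers, at rest (under 0.02 m/s), touching no part of the turntable (under 0.1 N); head past 1.0 rad, plunger within 1.5 mm of home (all of step 2 and horizontal distance between cover_hole0 and thread0 below 0.004 m and z of cover_hole0 in the frame of thread0 between 0.003 and 0.02 m and horizontal distance between cover_hole1 and thread1 below 0.004 m and z of cover_hole1 in the frame of thread1 between 0.003 and 0.02 m and horizontal distance between cover_hole2 and thread2 below 0.004 m and z of cover_hole2 in the frame of thread2 between 0.003 and 0.02 m and contact force between cover and the fingers above 1 N and contact force between cover and turntable below 0.1 N and linear speed of cover below 0.02 m/s); the arm keeps its last pose, push and grip.
It fails at once if the coasters is pushed more than 20 mm (distance of coasters_mid from where it was at the start of the episode above 0.02 m).
It fails at once if the wood block is pushed more than 20 mm (distance of wood_block_mid from where it was at the start of the episode above 0.02 m).
It fails at once if the bead box is pushed more than 20 mm (distance of bead_box_mid from where it was at the start of the episode above 0.02 m).
It also fails if it takes over 54 s, if anything falls off the work surface, if the arm or the gripper's body presses on something with over 40 N, if the wrist force passes 120 N, or if a joint passes its speed limit or range.

## Robot

A 6-joint arm with a two-finger parallel gripper is mounted at the origin on the work surface. World frame = base frame: x ahead of the robot, y to its left, z up, the work surface at z = 0. Lengths are in m, angles in rad, forces in N, time in s.
With the tool pointing down it reaches from about 0.35 to 0.775 m from the base axis. Payload 7.3 kg.
Tool frame: the origin (TCP) lies midway between the tips of the shut fingers; the grasp point (between the pads) lies 19 mm behind it; z points along the fingers, y is the line along which they close (so a half turn about z gives the same grasp; the last joint's range is limited). The gripper opens to 92 mm and grips with 3 to 60 N. Pads are 19 mm wide; open, the fingers measure 130 mm over their backs; the gripper's body (75 mm by 190 mm) begins 47 mm behind the grasp point.
Start: joints at [1.105, 0.342, 1.524, -0, 1.275, -0.146], TCP at [0.165, 0.498, 0.227] pointing down, gripper open.
Joint ranges: [-2.53, 2.53], [-0.77, 2.02], [0.04, 2.7], [-1, 4.14], [0.28, 2.66], [-3.11, 3.11]. Speed limits (rad/s): [2.57, 2.57, 3.14, 3.14, 3.14, 3.14].

## Interface

Orientations are given as [roll, pitch, yaw] about the fixed x, y, z axes, in that order (R = Rz(yaw) Ry(pitch) Rx(roll)).
In Python, from cell import monitor, vision, workorder gives the robot as it stands.
- The arm moves only by the tool move_arm, never from a script. Its argument "rows" is a list of rows, each a list of 5 numbers: the shift along the world's x, y, z in mm, then the turn about the world's z in rad, then the closure, from -1 (fully open) to 1 (shut). A call has 1 to 12 rows; each row shifts and turns the commanded pose from where the row before left it; what a row does not reach is not made up. A row lasts 1/10 s, in which the tool goes at most 50 mm and 8.59 degrees, less where a joint would pass 70% of its speed; a pose out of reach is approached as far as the arm can. A call is refused whole if a number of a shift passes 50 or a number of a turn 0.15, either way. A call with a gripper value outside its range is refused whole. The fingers move at their own pace and stop on an object; "newtons" is the grip in N (left out, the last holds). Time passes only in rows, so rows that do not move let the fingers close. It gives the time, the measured TCP pose, the force, the opening and the grip force at its end, in the units of the state.
- monitor.observe(): the state, without advancing time (a new reading comes with each control period).
- vision.read_camera(name): name is "side" or "top" or "wrist"; returns the picture (400x640x3 uint8, red, green, blue); there is no depth.
- vision.get_calibration(name): a dict with "K" (3x3 intrinsics, pixels), "T" (4x4, takes a point from camera to world coordinates); the wrist camera has in their place "mount" (4x4, takes a point from camera to tool coordinates, whose origin is the TCP and whose axes are the flange's). Camera axes: x right, y up, looking along -z (the intrinsics and any distortion apply to the point x, -y, -z); pixel columns grow to the right and rows downward; lengths in m; the calibration is good to about 2 mm. A picture is of the moment at which its call begins: read the wrist's pose just before it. get_calibration takes no time and is no camera call.
- workorder.hand_in(): hands the job in; it is judged then, once.
The state is a dict: "time": time; "qpos": joint angles; "qvel": joint speeds; "joint_efforts": joint torques, N m; "tool_pos": TCP position; "tool_rot": TCP orientation; "contact_force": force on the tool from outside, world axes, zero at the start; "torque": the same for the moment, N m; "opening": finger opening in m; "grip_force": force on a finger pad.
Only numpy, scipy, OpenCV 4.12 (cv2) and the standard library are available. Lean on these libraries where they do the work, as an engineer would, in place of code of your own. Each camera call takes 0.05 s, during which the arm holds its last target. There are 200 camera calls.

## Working session

There is one attempt and no reset: what is moved stays moved. The work goes in short steps, Python scripts to look and compute and a tool call to move; the robot and the scene stay as the last step left them, time stands still between calls to the robot, and variables do not carry over. Pictures are saved under pics/ and viewed, at most 10 in all, crops included, and the job is handed in when it is done.

Besides the shell and the picture viewer there is one more tool, called after ">>>" as a command line: name --pt "numbers of a row" for each row, then --argument value for the rest. move_arm: Moves the arm, as the interface text tells. Its arguments: {"type":"object","properties":{"rows":{"type":"array","items":{"type":"array","items":{"type":"number"}}},"newtons":{"type":"number"}},"required":["rows"]}

```bash
ls; mkdir -p pics; cat > h.py <<'E'
import numpy as np, cv2
from cell import monitor, vision, workorder
def rot(r):
    a,b,c=r; ca,sa,cb,sb,cc,sc=np.cos(a),np.sin(a),np.cos(b),np.sin(b),np.cos(c),np.sin(c)
    return np.array([[cc,-sc,0],[sc,cc,0],[0,0,1]])@np.array([[cb,0,sb],[0,1,0],[-sb,0,cb]])@np.array([[1,0,0],[0,ca,-sa],[0,sa,ca]])
def shot(n,f):
    s=monitor.observe(); im=vision.read_camera(n); c=vision.get_calibration(n)
    if 'T' in c: T=np.array(c['T'])
    else:
        W=np.eye(4); W[:3,:3]=rot(s['tool_rot']); W[:3,3]=s['tool_pos']; T=W@np.array(c['mount'])
    cv2.imwrite('pics/'+f+'.png',np.ascontiguousarray(im[:,:,::-1])); np.savez('pics/'+f+'.npz',T=T,**{k:np.array(v) for k,v in c.items() if k not in('T',)})
    return im,T
def load(f):
    d=np.load('pics/'+f+'.npz',allow_pickle=True); return cv2.imread('pics/'+f+'.png'),d['K'],d['T'],d
def ray(f,uv):
    _,K,T,d=load(f); uv=np.array(uv,float).reshape(-1,1,2)
    dist=d['dist'] if 'dist' in d else None
    p=cv2.undistortPoints(uv,K,dist)[:,0]
    v=np.c_[p[:,0],-p[:,1],-np.ones(len(p))]@T[:3,:3].T
    return T[:3,3],v
def onz(f,uv,z):
    o,v=ray(f,uv); return o+v*((z-o[2])/v[:,2])[:,None]
def two(f,a,g,b):
    o1,v1=ray(f,a);o2,v2=ray(g,b);out=[]
    for d1,d2 in zip(v1,v2):
        d1=d1/np.linalg.norm(d1); d2=d2/np.linalg.norm(d2)
        t=np.linalg.lstsq(np.c_[d1,-d2],o2-o1,rcond=None)[0]
        A=o1+t[0]*d1;B=o2+t[1]*d2; out.append(np.r_[(A+B)/2,np.linalg.norm(A-B)])
    return np.array(out)
def proj(f,P):
    _,K,T,d=load(f); q=(np.atleast_2d(P)-T[:3,3])@T[:3,:3]; q=q*[1,-1,-1]
    dist=d['dist'] if 'dist' in d else None
    return cv2.projectPoints(q.reshape(-1,1,3),np.zeros(3),np.zeros(3),K,dist)[0][:,0]
E
python3 - <<'E'
from h import *
for n in('top','side','wrist'):
    im,T=shot(n,n+'0'); c=vision.get_calibration(n); print(n,c.keys(),np.round(T,3).tolist(),np.array(c['K']).tolist(), c.get('dist'))
s=monitor.observe(); print(s)
E
```

```text
pics
top dict_keys(['K', 'T']) [[0.004, 0.996, -0.089, 0.381], [-1.0, 0.005, 0.011, 0.009], [0.011, 0.089, 0.996, 1.674], [0.0, 0.0, 0.0, 1.0]] [[494.32154583188543, 0.0, 321.81888884764874], [0.0, 494.32154583188543, 195.19183964995287], [0.0, 0.0, 1.0]] None
side dict_keys(['K', 'T']) [[0.801, 0.394, -0.451, 0.025], [-0.599, 0.522, -0.607, -0.624], [-0.004, 0.756, 0.654, 0.768], [0.0, 0.0, 0.0, 1.0]] [[390.35177251895533, 0.0, 321.4610248660361], [0.0, 390.35177251895533, 195.13305411361702], [0.0, 0.0, 1.0]] None
wrist dict_keys(['K', 'mount']) [[0.313, -0.913, -0.261, 0.093], [0.95, 0.3, 0.088, 0.521], [-0.002, -0.275, 0.961, 0.384], [0.0, 0.0, 0.0, 1.0]] [[311.41753368231474, 0.0, 321.3418224438575], [0.0, 311.41753368231474, 199.34932813322507], [0.0, 0.0, 1.0]] None
{'time': 0.15, 'qpos': array([ 1.10498826e+00,  3.42579897e-01,  1.52477039e+00, -1.67284350e-05,
        1.27536488e+00, -1.46037004e-01]), 'qvel': array([-0.00050603, -0.00161873, -0.0029172 , -0.00135018, -0.00186929,
       -0.00143487]), 'joint_efforts': array([ 1.27578296e-03, -4.31466794e+01, -2.44355249e+01,  7.17679434e-02,
        5.37526072e-02, -5.31933529e-05]), 'tool_pos': array([0.16490726, 0.49813046, 0.22620516]), 'tool_rot': array([-3.14047975e+00, -1.47519630e-04,  2.82182638e+00]), 'contact_force': array([0.04060858, 0.39251376, 1.3467    ]), 'torque': array([0.00200119, 0.00879099, 0.02542676]), 'grip_force': 0.0, 'opening': 0.09183587627943672}
```

View pics/top0.png

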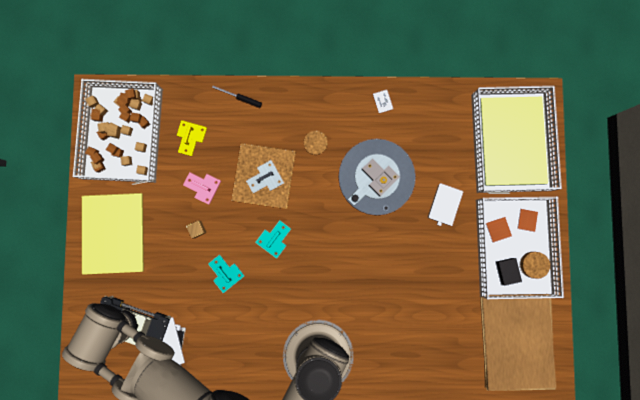

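View pics/side0.png

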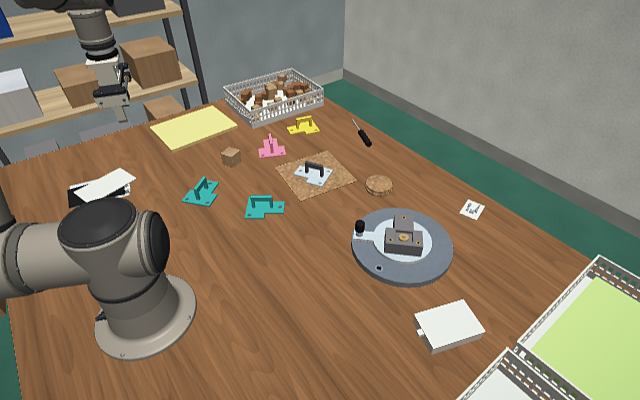

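The top view shows the turntable centred near (377,177), with the knob at (354,199) and the target hole at (386,207). The real cover is at (265,177) on the mat. In the side view the knob is at (360,226), the hole at (379,268) and the handle at (314,168).

```bash
cat > m.py <<'E'
from h import *
def blob(f,box,test):
    im=load(f)[0].astype(int); x0,y0,x1,y1=box; m=np.zeros(im.shape[:2],np.uint8); m[y0:y1,x0:x1]=test(im)[y0:y1,x0:x1]
    n,l,st,c=cv2.connectedComponentsWithStats(m); i=1+np.argmax(st[1:,4]); return c[i],st[i],(l==i).astype(np.uint8)
dark=lambda im: im.max(2)<60
E
python3 - <<'E'
from m import *
kt=blob('top0',(344,185,364,212),dark); ks=blob('side0',(350,212,372,240),dark)
print(kt[:2],ks[:2])
print('knob',two('top0',[kt[0]],'side0',[ks[0]]))
ht=blob('top0',(385-8,200,395,215),dark); hs=blob('side0',(372,262,388,275),dark)
print(ht[:2],hs[:2]); print('hole',two('top0',[ht[0]],'side0',[hs[0]]))
gt=blob('top0',(245,160,290,195),dark); gs=blob('side0',(300,155,330,180),dark)
print(gt[:2],gs[:2]); print('grip',two('top0',[gt[0]],'side0',[gs[0]]))
# handle ends in top
p=np.argwhere(gt[2])[:,::-1]; r=cv2.minAreaRect(p.astype(np.float32)); print(r,onz('top0',cv2.boxPoints(r),.05)[:,:2])
# disc
hsv=cv2.cvtColor(load('top0')[0],cv2.COLOR_BGR2HSV); m=(hsv[...,1]<70)&(hsv[...,2]<190)
m=m.astype(np.uint8); m[:, :330]=0;m[:,418:]=0;m[:130]=0;m[225:]=0
c=max(cv2.findContours(m,0,2)[0],key=cv2.contourArea); e=cv2.fitEllipse(c); print('disc',e,onz('top0',[e[0]],.02))
print(blob('top0',(300,125,335,160),lambda im:im.max(2)<256)[0])
E
python3 - <<'E'
import cv2,numpy as np
a=cv2.imread('pics/top0.png')[120:230,220:420]; b=cv2.imread('pics/wrist0.png')
a=cv2.resize(a,None,fx=4,fy=4,interpolation=cv2.INTER_CUBIC); cv2.imwrite('pics/c0.png',a)
E
```

```text
(array([354.42307692, 197.84615385]), array([352, 195,   6,   6,  26], dtype=int32)) (array([359.38095238, 225.92380952]), array([355, 220,  10,  13, 105], dtype=int32))
knob [[ 0.5182305  -0.11726912  0.05802079  0.00413832]]
(array([385.5, 207.5]), array([385, 207,   2,   2,   4], dtype=int32)) (array([378.66666667, 267.66666667]), array([377, 267,   4,   3,   9], dtype=int32))
hole [[ 0.48941999 -0.22468713  0.01963562  0.00407405]]
(array([258.6, 181.2]), array([258, 180,   2,   3,   5], dtype=int32)) (array([313.51685393, 168.14606742]), array([305, 163,  18,  14,  89], dtype=int32))
grip [[0.58533149 0.19566857 0.02307648 0.02747451]]
((258.5, 181.0), (2.0, 1.0), 90.0) [[0.57469609 0.20212238]
 [0.57471536 0.19882318]
 [0.56806613 0.1987183 ]
 [0.56804701 0.20201632]]
disc ((376.5185546875, 176.53395080566406), (75.05266571044922, 75.77439880371094), 118.58207702636719) [[ 0.59239607 -0.19367014  0.02      ]]
[317. 142.]
```

View pics/c0.png

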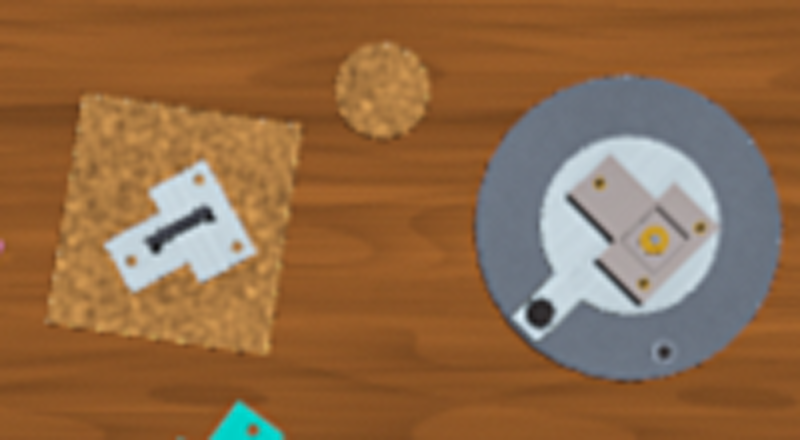

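The crop shows the cover tongue pointing left-down in the picture (about 119° in the world). The housing tongue points up-left (about 45°), and the knob is at about 134° from the axis. Next I go above the knob.

>>> move_arm --pt "22 -38 0 -0.03 -1" --pt "22 -38 0 -0.03 -1" --pt "22 -38 0 -0.03 -1" --pt "22 -38 0 -0.03 -1" --pt "22 -38 0 -0.03 -1" --pt "22 -38 0 -0.03 -1" --pt "22 -38 0 -0.03 -1" --pt "22 -38 0 -0.03 -1" --pt "22 -38 0 -0.03 -1" --pt "22 -38 0 -0.03 -1" --pt "22 -38 0 -0.03 -1" --pt "22 -38 0 -0.03 -1" --newtons 30

```text
time: 1.35
tool_pos: [0.4295, 0.0406, 0.2267]
tool_rot: [3.141, -0.0, 2.46]
contact_force: [1.0, -0.0, 0.6]
opening: 0.0917
grip_force: 0.0
```

>>> move_arm --pt "22 -38 -5 -0.03 -1" --pt "22 -38 -5 -0.03 -1" --pt "22 -38 -5 -0.03 -1" --pt "22 -38 -5 -0.03 -1" --pt "0 -7 0 -0.01 -1" --pt "0 0 0 0 -1" --pt "0 0 0 0 -1"

```text
time: 2.05
tool_pos: [0.5164, -0.1157, 0.2067]
tool_rot: [3.142, -0.001, 2.332]
contact_force: [-0.6, 0.6, 0.1]
opening: 0.0917
grip_force: 0.0
```

```bash
python3 - <<'E'
from h import *
shot('wrist','w1'); s=monitor.observe(); print(s['tool_pos'],s['tool_rot'])
E
```

```text
[ 0.51645894 -0.11532442  0.20690351] [ 3.14137518e+00 -5.93555864e-04  2.33307912e+00]
```

View pics/w1.png

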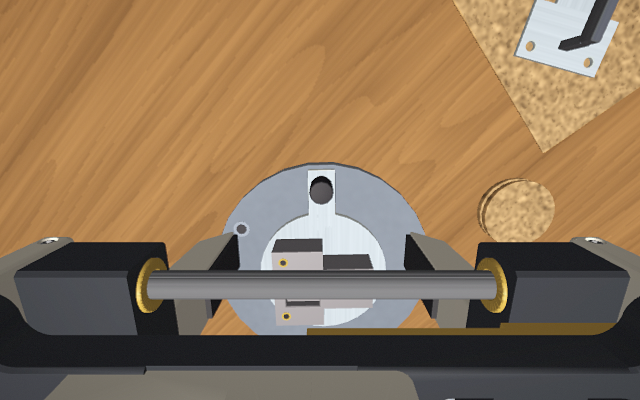

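The wrist view shows the knob's top face near (321,190), the target hole at (241,229), and housing inserts at (283,263) and (286,316).

```bash
python3 - <<'E'
from m import *
im=load('w1')[0]; print(im[176:206:2,321].tolist()); print(im[190,304:340:2,0].tolist())
g=lambda i:(i.max(2)<110)&(i.max(2)>25)
a=blob('w1',(303,170,339,212),lambda i:i.max(2)<110); print(a[:2])
for uv in ([321,191],): print(onz('w1',[uv],.074))
h=blob('w1',(230,218,252,240),lambda i:i.max(2)<80); print('hole',h[:2],onz('w1',[h[0]],.02))
print('knob top proj of est',proj('w1',[[.5182,-.1173,.074],[.5182,-.1173,.046]]))
t=blob('top0',(344,185,364,212),dark)
print('2view',two('w1',[a[0]],'top0',[t[0]]), two('w1',[h[0]],'top0',[[385.8,207.8]]))
E
```

```text
[[24, 23, 23], [23, 21, 22], [22, 20, 21], [79, 76, 78], [92, 89, 93], [92, 89, 93], [92, 88, 92], [93, 90, 93], [91, 88, 93], [91, 87, 91], [89, 87, 90], [86, 84, 88], [86, 83, 87], [81, 79, 82], [159, 153, 146]]
[176, 174, 221, 43, 97, 93, 94, 92, 91, 90, 89, 86, 83, 81, 74, 240, 176, 175]
(array([320.77777778, 189.68810916]), array([309, 176,  24,  28, 513], dtype=int32))
[[ 0.51478953 -0.11695253  0.074     ]]
hole (array([233.72413793, 237.31034483]), array([230, 235,   8,   5,  29], dtype=int32)) [[ 0.48850133 -0.24011749  0.02      ]]
knob top proj of est [[323.30796573 193.62064385]
 [323.16711642 186.7694992 ]]
2view [[ 0.51437039 -0.11533816  0.07493152  0.00205267]] [[ 0.48478255 -0.21836387  0.06218532  0.00133978]]
```

>>> move_arm --pt "0 -1 -40 0.01 -1" --pt "0 0 -40 0 -1" --pt "0 0 -40 0 -1" --pt "0 0 -25 0 -1" --pt "0 0 -16 0 -1" --pt "0 0 0 0 -1"

```text
time: 2.7
tool_pos: [0.5154, -0.1157, 0.0442]
tool_rot: [-3.14, -0.004, 2.344]
contact_force: [0.2, -0.6, -0.2]
opening: 0.0921
grip_force: 0.0
```

```bash
python3 - <<'E'
from m import *
shot('wrist','w2'); s=monitor.observe(); print(s['tool_pos'],s['tool_rot'])
print(onz('w1',[[241,229]],.02),two('w1',[[241,229]],'top0',[[385.8,207.8]]))
E
```

```text
[ 0.51645032 -0.11622001  0.04565918] [-3.14109494e+00 -1.49714546e-03  2.34359469e+00]
[[ 0.4879934 -0.2259518  0.02     ]] [[ 0.48707519 -0.22361033  0.02492449  0.00113691]]
```

View pics/w2.png

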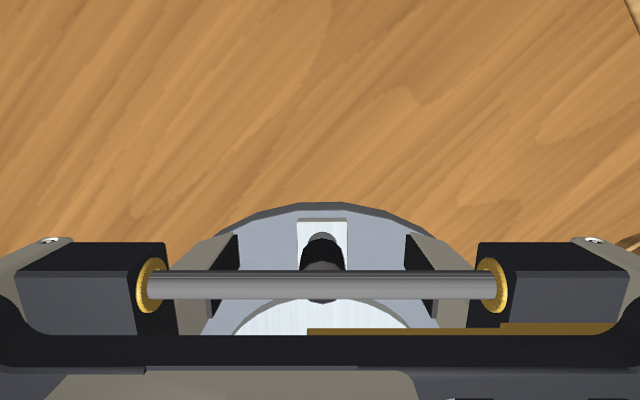

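The knob is centred between the open fingers at about (322,280). Closing.

>>> move_arm --pt "0 0 0 0 1" --pt "0 0 0 0 1" --pt "0 0 0 0 1" --pt "0 0 0 0 1" --pt "0 0 0 0 1" --pt "0 0 0 0 1" --pt "0 0 0 0 1" --pt "0 0 0 0 1" --pt "0 0 0 0 1" --pt "0 0 0 0 1" --newtons 35

```text
time: 3.75
tool_pos: [0.517, -0.1176, 0.0457]
tool_rot: [3.142, -0.0, 2.342]
contact_force: [0.0, 0.1, -0.5]
opening: 0.0237
grip_force: 35.0
```

>>> move_arm --pt "0 0 3 0 1" --pt "0 0 3 0 1" --pt "0 0 3 0 1" --pt "0 0 3 0 1" --pt "0 0 0.5 0 1" --pt "0 0 0 0 1" --pt "0 0 0 0 1"

```text
time: 4.45
tool_pos: [0.517, -0.1176, 0.0581]
tool_rot: [3.142, -0.0, 2.342]
contact_force: [1.7, -0.5, -6.2]
opening: 0.0232
grip_force: 35.0
```

```bash
python3 -c "
import numpy as np
a=np.radians(134.6)+np.arange(16)*0.07; p=110*np.c_[np.cos(a),np.sin(a)]
print(np.round(np.diff(p,axis=0),1).tolist())"
```

```text
[[-5.3, -5.6], [-4.9, -6.0], [-4.5, -6.3], [-4.0, -6.6], [-3.5, -6.8], [-3.1, -7.1], [-2.5, -7.3], [-2.0, -7.4], [-1.5, -7.5], [-1.0, -7.6], [-0.4, -7.7], [0.1, -7.7], [0.6, -7.7], [1.2, -7.6], [1.7, -7.5]]
```

>>> move_arm --pt "-5.3 -5.6 0 0.07 1" --pt "-4.9 -6.0 0 0.07 1" --pt "-4.5 -6.3 0 0.07 1" --pt "-4.0 -6.6 0 0.07 1" --pt "-3.5 -6.8 0 0.07 1" --pt "-3.1 -7.1 0 0.07 1" --pt "-2.5 -7.3 0 0.07 1" --pt "0 0 0 0 1"

```text
time: 5.25
tool_pos: [0.4891, -0.164, 0.0582]
tool_rot: [-3.141, 0.0, 2.832]
contact_force: [2.3, -1.0, -6.3]
opening: 0.023
grip_force: 35.0
```

>>> move_arm --pt "-2.0 -7.4 0 0.07 1" --pt "-1.5 -7.5 0 0.07 1" --pt "-1.0 -7.6 0 0.07 1" --pt "-0.4 -7.7 0 0.07 1" --pt "0.1 -7.7 0 0.07 1" --pt "0.6 -7.7 0 0.07 1" --pt "1.2 -7.6 0 0.07 1" --pt "1.7 -7.5 0 0.07 1" --pt "0 0 0 0 1" --pt "0 0 0 0 1"

```text
time: 6.25
tool_pos: [0.4879, -0.2238, 0.0581]
tool_rot: [3.142, -0.0, -2.895]
contact_force: [1.0, -1.8, -5.5]
opening: 0.0232
grip_force: 35.0
```

>>> move_arm --pt "0 0 -3 0 1" --pt "0 0 -3 0 1" --pt "0 0 -3 0 1" --pt "0 0 -3 0 1" --pt "0 0 0 0 1" --pt "0 0 0 0 1"

```text
time: 6.85
tool_pos: [0.4879, -0.2238, 0.0462]
tool_rot: [3.141, -0.0, -2.892]
contact_force: [0.5, -0.1, -3.8]
opening: 0.0233
grip_force: 35.0
```

>>> move_arm --pt "0 0 -0.5 0 1" --pt "0 0 0 0 -1" --pt "0 0 0 0 -1" --pt "0 0 0 0 -1" --pt "0 0 0 0 -1" --pt "0 0 0 0 -1" --pt "0 0 0 0 -1" --pt "0 0 30 0 -1" --pt "0 0 40 0 -1" --pt "0 0 40 0 -1" --pt "0 0 40 0 -1" --pt "0 0 0 0 -1"

```text
time: 8.05
tool_pos: [0.4904, -0.2255, 0.2015]
tool_rot: [-3.134, 0.008, -2.891]
contact_force: [-0.1, -0.6, -0.1]
opening: 0.0919
grip_force: 0.0
```

```bash
python3 - <<'E'
from h import *
shot('wrist','w3'); shot('side','s3'); shot('top','t3'); s=monitor.observe(); print(s['tool_pos'],s['tool_rot'],s['time'])
a=load('s3')[0][200:300,335:470]; cv2.imwrite('pics/s3c.png',np.hstack([cv2.resize(a,(405,300),interpolation=2), cv2.resize(load('w3')[0][150:330,200:440],(395,300),interpolation=2)]))
E
```

```text
[ 0.48747198 -0.2236869   0.19506386] [ 3.14069963e+00 -6.98751697e-04 -2.89139948e+00] 8.2
```

View pics/s3c.png

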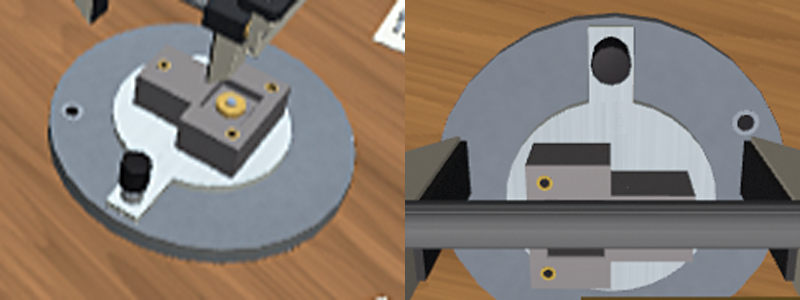

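The side crop shows the knob above its bushing at the target hole, and the wrist crop shows both wide-part inserts clearly. Next I check the knob's height and measure the threads.

```bash
python3 - <<'E'
from m import *
ks=blob('s3',(370,245,392,275),dark); print(ks[:2])
kt=blob('t3',(375,198,397,220),dark); print(kt[:2])
# side knob rows before: proj model for home vs 8mm up
k=np.array([.4875,-.2242,.06])
for dz in(0,.008): print('side pred',dz,proj('s3',k+[0,0,dz]), 'old pred', proj('side0',[[.5165,-.117,.06]]))
w=blob('w3',(300,165,345,215),lambda i:i.max(2)<110); print(w[:2])
im=load('w3')[0]; c=int(w[0][0]); print(im[166:205,c,1].tolist())
print(two('w3',[w[0]],'s3',[ks[0]]))
# gold inserts
hsv=cv2.cvtColor(im,cv2.COLOR_BGR2HSV); m=((hsv[...,1]>120)&(hsv[...,2]>120)&(abs(hsv[...,0].astype(int)-22)<8)).astype(np.uint8)
m[:, :260]=0;m[:,400:]=0;m[:220]=0;m[325:]=0
n,l,st,ce=cv2.connectedComponentsWithStats(m); print([(st[i].tolist(),ce[i].round(1).tolist()) for i in range(1,n) if st[i][4]>8])
for f,b in(('s3',(375,208,440,255)),('t3',(345,150,405,205))):
    hsv=cv2.cvtColor(load(f)[0],cv2.COLOR_BGR2HSV); m=((hsv[...,1]>100)&(hsv[...,2]>90)&(abs(hsv[...,0].astype(int)-22)<9)).astype(np.uint8)
    x0,y0,x1,y1=b; q=np.zeros_like(m); q[y0:y1,x0:x1]=m[y0:y1,x0:x1]
    n,l,st,ce=cv2.connectedComponentsWithStats(q); print(f,[(st[i].tolist(),ce[i].round(1).tolist()) for i in range(1,n)])
E
```

```text
(array([379.47008547, 257.05128205]), array([375, 251,  10,  13, 117], dtype=int32))
(array([391.47826087, 204.01449275]), array([386, 198,  11,  14,  69], dtype=int32))
side pred 0 [[378.63004584 257.03255613]] old pred [[358.02779459 225.66345653]]
side pred 0.008 [[378.94568416 254.79127846]] old pred [[358.02779459 225.66345653]]
(array([324.78947368, 186.323049  ]), array([313, 172,  25,  29, 551], dtype=int32))
[186, 201, 200, 199, 202, 199, 33, 8, 9, 12, 12, 18, 45, 64, 64, 62, 63, 60, 61, 60, 59, 57, 57, 57, 57, 54, 55, 54, 53, 50, 50, 50, 47, 40, 83, 180, 206, 203, 202]
[[ 0.48807021 -0.22489611  0.06009883  0.00210541]]
[([280, 256, 10, 8, 39], [284.5, 259.4]), ([283, 310, 8, 8, 31], [286.7, 313.6])]
s3 [([375, 208, 8, 2, 11], [377.8, 208.3]), ([417, 208, 1, 4, 4], [417.0, 209.5]), ([426, 208, 14, 15, 113], [433.8, 213.1]), ([388, 221, 1, 2, 2], [388.0, 221.5]), ([390, 221, 2, 2, 3], [390.3, 221.3]), ([424, 228, 3, 2, 4], [424.8, 228.5]), ([407, 231, 10, 8, 52], [411.4, 234.8]), ([412, 243, 3, 3, 5], [412.8, 244.2])]
t3 [([345, 151, 1, 2, 2], [345.0, 151.5]), ([388, 161, 2, 2, 4], [388.5, 161.5]), ([382, 170, 7, 7, 37], [384.9, 172.9]), ([365, 177, 3, 2, 5], [366.2, 177.4]), ([345, 200, 5, 5, 13], [346.2, 202.8])]
```

```bash
python3 - <<'E'
from m import *
A=two('w3',[[284.5,259.4],[286.7,313.6]],'s3',[[412.8,244.2],[424.8,228.5]]); B=two('t3',[[366.2,177.4],[388.5,161.5]],'s3',[[389.3,221.4],[424.8,228.5]])
print(A,'\n',B)
W=onz('w3',[[284.5,259.4],[286.7,313.6]],.066);T=onz('t3',[[366.2,177.4],[388.5,161.5]],.066);S=onz('s3',[[412.8,244.2],[424.8,228.5],[389.3,221.4]],.066)
print('w',W,'\nt',T,'\ns',S)
L=np.array([[-33,-42],[33,-42],[0,42]])/1000
def fit(l,p):
    a=l-l.mean(0);b=p-p.mean(0); th=np.arctan2((a[:,0]*b[:,1]-a[:,1]*b[:,0]).sum(),(a*b).sum()); R=np.array([[np.cos(th),-np.sin(th)],[np.sin(th),np.cos(th)]]); return np.degrees(th),p.mean(0)-R@l.mean(0)
print(fit(L[[0,1]],W[:,:2]),fit(L,S[:,:2]),fit(L[[2,1]],T[:,:2]))
# cover from top & side: dark handle & bounds
for f,b in(('t3',(230,140,300,212)),('s3',(290,145,340,195))):
    im=load(f)[0];hsv=cv2.cvtColor(im,cv2.COLOR_BGR2HSV); x0,y0,x1,y1=b
    m=np.zeros(im.shape[:2],np.uint8); m[y0:y1,x0:x1]=(hsv[...,1]<60)[y0:y1,x0:x1]
    n,l,st,ce=cv2.connectedComponentsWithStats(m); i=1+np.argmax(st[1:,4]); print(f,st[i],ce[i])
    q=((l==i)&(im.max(2)<110)).astype(np.uint8); print(cv2.minAreaRect(np.argwhere(q)[:,::-1].astype(np.float32)), np.argwhere(q).mean(0)[::-1])
E
```

```text
[[ 0.57537489 -0.24627278  0.06403536  0.00439809]
 [ 0.63805411 -0.22898441  0.06516401  0.00274136]] 
 [[ 0.5852151  -0.15567875  0.06468619  0.00422256]
 [ 0.63751007 -0.22873165  0.06646092  0.00273351]]
w [[ 0.57201021 -0.24543144  0.066     ]
 [ 0.63573761 -0.22881378  0.066     ]] 
t [[ 0.58344177 -0.15413537  0.066     ]
 [ 0.63659713 -0.22780807  0.066     ]] 
s [[ 0.5763849  -0.24763485  0.066     ]
 [ 0.63910615 -0.22925914  0.066     ]
 [ 0.58599973 -0.15770363  0.066     ]]
(np.float64(14.615082135773356), array([ 0.5932763 , -0.19648161])) (np.float64(15.469303562705871), array([ 0.59676282, -0.19803971])) (np.float64(14.362966472366228), array([ 0.59403518, -0.19506477]))
t3 [246 160  38  33 660] [265.18484848 177.62575758]
((264.56158447265625, 176.6077117919922), (3.845076322555542, 17.4888973236084), 60.2551155090332) [264.24528302 176.52830189]
s3 [293 161  40  26 580] [313.49137931 173.29137931]
((313.8921203613281, 168.40457153320312), (20.484180450439453, 11.015077590942383), 14.931418418884277) [313.9375 167.4375]
```

```bash
python3 - <<'E'
from m import *
print(onz('t3',[[264.4,176.6]],.051), two('t3',[[264.4,176.6]],'s3',[[313.9,167.6]]))
E
```

```text
[[0.58600909 0.18106615 0.051     ]] [[0.59060768 0.18167897 0.0319752  0.00520282]]
```

>>> move_arm --pt "8 33 0 -0.11 -1" --pt "8 33 0 -0.11 -1" --pt "8 34 0 -0.11 -1" --pt "8 34 0 -0.11 -1" --pt "8 34 0 -0.11 -1" --pt "8 34 0 -0.11 -1" --pt "8 34 0 -0.11 -1" --pt "8 34 0 -0.11 -1" --pt "8 34 0 -0.11 -1" --pt "8 34 0 -0.11 -1" --pt "8 34 0 -0.11 -1" --pt "10 33 0 -0.09 -1"

```text
time: 9.4
tool_pos: [0.585, 0.1824, 0.1934]
tool_rot: [-3.138, -0.001, 2.088]
contact_force: [1.1, 0.2, 0.6]
opening: 0.0916
grip_force: 0.0
```

>>> move_arm --pt "0 0 0 0 -1" --pt "0 0 0 0 -1" --pt "0 0 0 0 -1"

```text
time: 9.7
tool_pos: [0.5853, 0.18, 0.1945]
tool_rot: [-3.139, -0.001, 2.092]
contact_force: [-0.2, -0.4, -0.4]
opening: 0.0923
grip_force: 0.0
```

```bash
python3 - <<'E'
from h import *
shot('wrist','w4'); s=monitor.observe(); print(s['tool_pos'],s['tool_rot'],s['time'])
E
```

```text
[0.58549409 0.17983665 0.1948983 ] [-3.13985906e+00 -3.32463388e-04  2.09134791e+00] 9.75
```

View pics/w4.png

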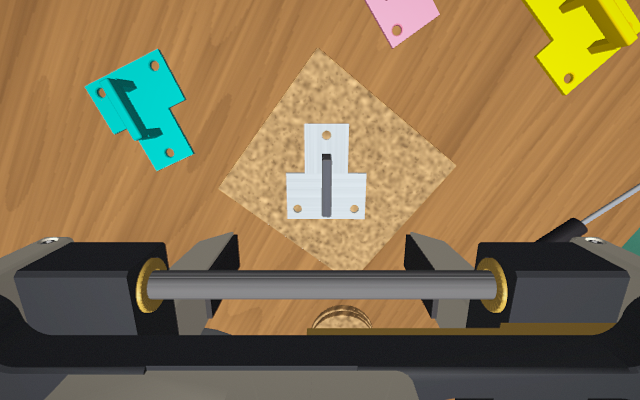

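The wrist view shows the cover upright, its handle bar at column 326 over rows 155–216, and its holes at (326,135), (297,209) and (354,209).

```bash
python3 - <<'E'
from m import *
im=load('w4')[0]; print(im[145:222:2,326].max(1).tolist()); print(im[190,318:336].max(1).tolist())
print(onz('w4',[[326,160],[326,216]],.051))
hs=[]
g=load('w4')[0].astype(int)
for x,y in((326,135),(297,209),(354,209)):
    c=blob('w4',(x-8,y-8,x+9,y+9),lambda i:(i[...,2]-i[...,0]>25)); hs.append(c[0])
print(hs); P=onz('w4',hs,.009); print(P)
L=np.array([[0,42],[-33,-42],[33,-42]])/1000; p=P[:,:2]
a=L-L.mean(0);b=p-p.mean(0);th=np.arctan2((a[:,0]*b[:,1]-a[:,1]*b[:,0]).sum(),(a*b).sum());R=np.array([[np.cos(th),-np.sin(th)],[np.sin(th),np.cos(th)]])
o=p.mean(0)-R@L.mean(0); print(np.degrees(th)+90,o,'grip',o+R@[0,-.008],'scale',np.linalg.norm(b)/np.linalg.norm(a))
E
```

```text
[232, 232, 232, 233, 201, 51, 53, 72, 122, 121, 121, 122, 122, 121, 123, 123, 124, 124, 122, 123, 123, 123, 122, 123, 123, 122, 123, 123, 122, 122, 122, 122, 122, 123, 123, 120, 219, 184, 194]
[230, 232, 231, 190, 107, 118, 120, 121, 123, 122, 121, 121, 114, 163, 239, 233, 232, 232]
[[0.57339543 0.20535993 0.051     ]
 [0.60226009 0.15573307 0.051     ]]
[array([326.06349206, 134.6984127 ]), array([297.28888889, 207.91111111]), array([353.625     , 208.02083333])]
[[0.56330231 0.22374934 0.009     ]
 [0.57626209 0.13535888 0.009     ]
 [0.63266966 0.16778947 0.009     ]]
119.76008601744589 [0.58379552 0.18778612] grip [0.58776647 0.18084123] scale 0.9881043059863959
```

>>> move_arm --pt "2 1 -40 0 -1" --pt "0 0 -40 0 -1" --pt "0 0 0 0 -1" --pt "0 0 0 0 -1"

```text
time: 10.15
tool_pos: [0.588, 0.1812, 0.1162]
tool_rot: [-3.141, -0.0, 2.091]
contact_force: [0.4, 0.6, 0.8]
opening: 0.0915
grip_force: 0.0
```

```bash
python3 - <<'E'
from m import *
shot('wrist','w5'); s=monitor.observe(); print(s['tool_pos'],s['tool_rot'],s['time'])
im=load('w5')[0]; col=im[130:262,327].max(1); d=np.where((col>100)&(col<140))[0]+130; print(d.min(),d.max())
row=im[(d.min()+min(d.max(),255))//2,300:350].max(1); e=np.where(row<140)[0]+300; print(e.min(),e.max())
print(two('w4',[[326,160]],'w5',[[(e.min()+e.max())/2,d.min()-.5]]), onz('w5',[[(e.min()+e.max())/2,d.min()-.5]],.051))
E
```

```text
[0.58896417 0.18151365 0.11757343] [3.13935492e+00 8.06837523e-04 2.09104388e+00] 10.2
176 248
318 329
[[5.74346147e-01 2.04229350e-01 4.17305005e-02 3.09766610e-04]] [[0.57349763 0.20591855 0.051     ]]
```

The height agrees: rays from both places meet the 51 mm top plane within 1 mm. Descending and gripping.

>>> move_arm --pt "0 0 -40 0 -1" --pt "0 0 -30 0 -1" --pt "0 0 -15 0 -1" --pt "0 0 -6 0 -1" --pt "0 0 0 0 -1" --pt "0 0 0 0 -1"

```text
time: 10.8
tool_pos: [0.5894, 0.1822, 0.0268]
tool_rot: [3.138, 0.001, 2.092]
contact_force: [0.7, 0.4, -0.1]
opening: 0.0917
grip_force: 0.0
```

>>> move_arm --pt "0 0 0 0 1" --pt "0 0 0 0 1" --pt "0 0 0 0 1" --pt "0 0 0 0 1" --pt "0 0 0 0 1" --pt "0 0 0 0 1" --pt "0 0 0 0 1" --pt "0 0 0 0 1" --pt "0 0 0 0 1" --pt "0 0 0 0 1" --pt "0 0 0 0 1" --pt "0 0 0 0 1" --newtons 40

```text
time: 12.0
tool_pos: [0.588, 0.182, 0.0247]
tool_rot: [3.141, 0.0, 2.092]
contact_force: [0.4, 0.2, -0.8]
opening: 0.0097
grip_force: 40.0
```

>>> move_arm --pt "0 0 5 0 1" --pt "0 0 15 0 1" --pt "0 0 30 0 1" --pt "0 0 40 0 1" --pt "0 0 31 0 1" --pt "0 0 0 0 1" --pt "0 0 0 0 1" --pt "0 0 0 0 1"

```text
time: 12.8
tool_pos: [0.5869, 0.1818, 0.1442]
tool_rot: [-3.139, -0.001, 2.092]
contact_force: [-0.5, 1.1, -2.0]
opening: 0.0098
grip_force: 40.0
```

```bash
python3 - <<'E'
from m import *
shot('wrist','w6'); s=monitor.observe(); print(s['tool_pos'],s['tool_rot'],s['opening'],s['contact_force'])
E
```

```text
[0.58685016 0.18180334 0.143919  ] [-3.13833551e+00 -1.16932168e-03  2.09181624e+00] 0.009971223178213827 [-0.40960101  1.16488229 -1.68336459]
```

View pics/w6.png

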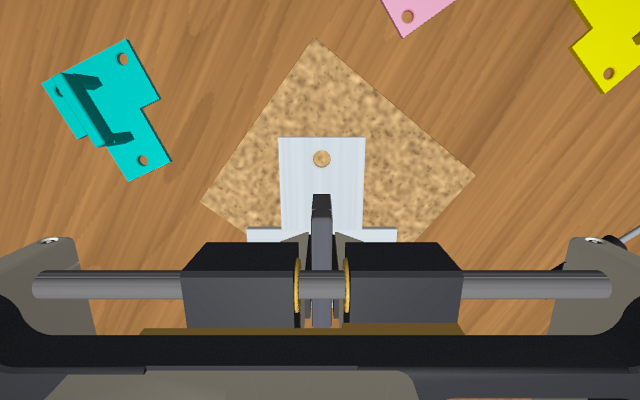

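The cover hangs square in the fingers, with its tongue hole at (321,158) and the tongue edges at columns 278 and 365.

```bash
python3 - <<'E'
from m import *
f='w6'; im=load(f)[0]; s=monitor.observe(); z=.1285
h=blob(f,(308,145,335,172),lambda i:(i[...,2]-i[...,0]>25))[0]
hsv=cv2.cvtColor(im,cv2.COLOR_BGR2HSV); pl=(hsv[...,1]<45)
L=[];Rr=[]
for r in range(145,222,5):
    c=np.where(pl[r,262:322])[0]+262; L.append((c.min()-.5,r)); c=np.where(pl[r,320:380])[0]+320; Rr.append((c.max()+.5,r))
print(L[0],L[-1],Rr[0],Rr[-1])
H=onz(f,[h],z)[0]; l=onz(f,L,z)[:,:2]; r=onz(f,Rr,z)[:,:2]
def ang(p):
    v=cv2.fitLine(p.astype(np.float32),cv2.DIST_HUBER,0,1e-5,1e-5).ravel(); return np.degrees(np.arctan2(v[1],v[0]))%180
print('hole2',h,H,'ang',ang(l),ang(r),'width',np.linalg.norm(l.mean(0)-r.mean(0)))
a=np.radians((ang(l)+ang(r))/2); y=np.array([np.cos(a),np.sin(a)]); x=np.array([y[1],-y[0]])
o=H[:2]-.042*y; print('origin',o,'tool-origin in plate',(s['tool_pos'][:2]-o)@x,(s['tool_pos'][:2]-o)@y, 'yaw-ang',np.degrees(s['tool_rot'][2])-np.degrees(a))
m=(l.mean(0)+r.mean(0))/2; print('centreline x offset of mid',(m-o)@x)
E
```

```text
(np.float64(277.5), 145) (np.float64(280.5), 220) (np.float64(364.5), 145) (np.float64(362.5), 220)
hole2 [321.25438596 157.99561404] [0.56100937 0.22319448 0.1285    ] ang 119.85004 120.234024 width 0.04812748540190684
origin [0.58203604 0.18683682] tool-origin in plate 0.001647446158550109 -0.006767394063829778 yaw-ang -0.18977297439337804
centreline x offset of mid 1.0873167165327871e-05
```

>>> move_arm --pt "1 -20 0 -0.01 1" --pt "1 -35 0 -0.03 1" --pt "1 -40 0 -0.03 1" --pt "1 -40 0 -0.03 1" --pt "1 -40 0 -0.03 1" --pt "1 -40 0 -0.03 1" --pt "1 -40 0 -0.03 1" --pt "1 -40 0 -0.03 1" --pt "1 -40 0 -0.03 1" --pt "0 -30 0 -0.01 1" --pt "0 -20 0 0 1" --pt "0 0 0 0 1"

```text
time: 14.05
tool_pos: [0.5963, -0.2053, 0.1443]
tool_rot: [-3.14, -0.001, 1.829]
contact_force: [1.1, 1.2, -1.4]
opening: 0.0097
grip_force: 40.0
```

>>> move_arm --pt "0 0 -10 0 1" --pt "0 0 -10 0 1" --pt "0 0 0 0 1" --pt "0 0 0 0 1" --pt "0 0 0 0 1" --pt "0 0 0 0 1"

```text
time: 14.65
tool_pos: [0.5972, -0.2028, 0.1262]
tool_rot: [3.141, 0.001, 1.832]
contact_force: [-0.5, 0.1, -1.7]
opening: 0.0097
grip_force: 40.0
```

```bash
python3 - <<'E'
from m import *
shot('wrist','w7'); shot('side','s7'); shot('top','t7'); s=monitor.observe(); print(s['tool_pos'],s['tool_rot'],s['opening'],s['contact_force'],s['time'])
print(np.mean([monitor.observe()['tool_pos'] for _ in range(20)],0))
a=load('s7')[0][180:280,335:470]; cv2.imwrite('pics/s7c.png',np.hstack([cv2.resize(a,(405,300),interpolation=2), cv2.resize(load('w7')[0][120:300,200:437],(395,300),interpolation=2)]))
E
```

```text
[ 0.59708819 -0.20299133  0.12609443] [3.14100987e+00 4.24521136e-04 1.83187441e+00] 0.009892106746244482 [ 0.43102489  0.9722986  -1.03789953] 14.8
[ 0.59708819 -0.20299133  0.12609443]
```

View pics/s7c.png

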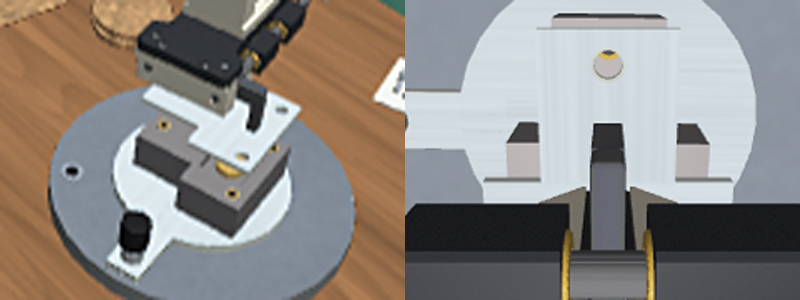

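The side crop shows the cover about 30 mm over the housing and nearly aligned. The wrist crop shows thread2's brass rim at the back of the tongue hole, the housing's tongue end at the top, and both shoulders beside it. I measure these edges.

```bash
python3 - <<'E'
from m import *
f='w7'; im=load(f)[0]; g=im.max(2)
print('col320 ',g[122:142,320].tolist(),g[122:142,300].tolist(),g[122:142,345].tolist())
print('row133',g[133,280:300].tolist(),g[133,348:368].tolist())
print('row215',g[215,255:270].tolist(),g[215,376:390].tolist())
print('colL270',g[188:232,270].tolist()); print('colR376',g[188:232,375].tolist())
print('row180',g[180,275:287].tolist(),g[180,358:372].tolist())
print('row145',g[145,275:287].tolist(),g[145,358:372].tolist())
print(im[145:172,321].tolist())
E
```

```text
col320  [222, 223, 222, 219, 223, 224, 104, 55, 88, 173, 192, 189, 190, 188, 170, 187, 230, 226, 226, 225] [223, 223, 223, 221, 224, 226, 54, 58, 103, 196, 190, 188, 189, 187, 168, 188, 230, 227, 226, 226] [220, 222, 222, 220, 222, 223, 153, 57, 78, 147, 192, 188, 188, 186, 169, 187, 230, 226, 225, 226]
row133 [225, 225, 225, 225, 225, 224, 224, 213, 185, 187, 188, 187, 188, 188, 187, 187, 188, 188, 189, 189] [189, 189, 188, 188, 187, 188, 187, 187, 188, 208, 224, 222, 222, 222, 222, 223, 222, 223, 222, 222]
row215 [221, 221, 221, 222, 223, 219, 185, 186, 187, 187, 188, 187, 188, 188, 188] [184, 184, 183, 182, 182, 183, 196, 228, 226, 225, 225, 225, 225, 225]
colL270 [218, 218, 222, 226, 224, 105, 61, 65, 68, 66, 67, 65, 65, 66, 68, 66, 59, 103, 197, 191, 190, 189, 189, 190, 189, 189, 188, 188, 189, 189, 188, 188, 188, 187, 188, 188, 188, 186, 150, 113, 124, 188, 228, 225]
colR376 [220, 221, 223, 224, 225, 222, 168, 122, 85, 61, 64, 65, 66, 65, 66, 66, 65, 68, 123, 191, 186, 185, 184, 184, 184, 184, 183, 184, 182, 183, 183, 183, 183, 183, 182, 183, 183, 182, 149, 115, 127, 191, 231, 229]
row180 [224, 224, 224, 224, 225, 229, 228, 226, 222, 220, 222, 226] [227, 228, 228, 228, 225, 223, 226, 225, 226, 225, 225, 226, 225, 225]
row145 [225, 224, 225, 227, 229, 228, 225, 223, 221, 224, 226, 225] [226, 228, 230, 229, 229, 226, 224, 221, 222, 222, 222, 222, 222, 222]
[[224, 219, 209], [225, 219, 210], [225, 219, 210], [222, 221, 211], [216, 220, 209], [117, 115, 115], [78, 72, 75], [85, 97, 108], [88, 167, 194], [84, 187, 216], [102, 184, 211], [173, 185, 195], [188, 186, 191], [187, 186, 192], [185, 186, 192], [186, 186, 192], [186, 186, 191], [187, 186, 192], [187, 186, 192], [187, 186, 192], [187, 186, 192], [163, 164, 168], [148, 154, 151], [207, 213, 212], [206, 210, 208], [227, 220, 210], [225, 219, 210]]
```

```bash
python3 - <<'E'
from m import *
f='w7'; im=load(f)[0].astype(int); g=im.max(2)
print('row160',g[160,305:340].tolist()); print('row233',g[233,240:256].tolist(),g[233,392:412].tolist())
print('row145',im[145,278:288].tolist(),im[145,360:370].tolist())
zt=monitor.observe()['tool_pos'][2]-.0157; print(zt)
h=onz(f,[[300,130.4],[320,130.7],[345,130.9],[270,205.3],[375,206.3],[287.3,133],[357,133],[260.6,215],[382.3,215]],.066)[:,:2]
a=np.radians(104.8); y=np.array([np.cos(a),np.sin(a)]); x=np.array([y[1],-y[0]])
print('house end y-54',(h[:3]@y-.054).round(4),'shoulder',(h[3:5]@y).round(4),'x',(h[5:]@x).round(4))
d=h[4]-h[3]; print('housing ang',np.degrees(np.arctan2(d[1],d[0]))); d=h[2]-h[0]; print(np.degrees(np.arctan2(d[1],d[0])))
c=onz(f,[[300,137.6],[345,137.6],[270,229],[375,229],[321,159.7],[282.7,145],[365,145]],zt)[:,:2]
print('cover end y-54',(c[:2]@y-.054).round(4),'shoulder',(c[2:4]@y).round(4),'hole y-42',(c[4]@y-.042).round(4),'x hole, edges',(c[4:]@x).round(4))
E
```

```text
row160 [221, 222, 223, 222, 222, 220, 214, 207, 176, 191, 192, 192, 192, 192, 191, 192, 192, 192, 192, 192, 192, 192, 193, 193, 186, 168, 216, 219, 225, 226, 226, 226, 225, 223, 222]
row233 [161, 160, 160, 160, 158, 160, 187, 230, 227, 226, 226, 226, 226, 226, 226, 226] [229, 229, 229, 230, 226, 154, 159, 161, 160, 160, 160, 158, 158, 158, 158, 158, 159, 158, 158, 160]
row145 [[227, 222, 212], [229, 223, 214], [228, 221, 213], [225, 219, 210], [223, 218, 208], [221, 216, 206], [224, 218, 208], [226, 220, 211], [225, 219, 209], [223, 217, 207]] [[230, 224, 215], [229, 224, 214], [229, 223, 214], [226, 221, 211], [224, 218, 209], [221, 216, 207], [222, 216, 206], [222, 216, 206], [222, 217, 208], [222, 217, 207]]
0.11039443027648471
house end y-54 [-0.3421 -0.3422 -0.3423] shoulder [-0.3418 -0.3422] x [0.5004 0.5482 0.4792 0.569 ]
housing ang 14.504021913879823
14.444419163535509
cover end y-54 [-0.3431 -0.343 ] shoulder [-0.3428 -0.3425] hole y-42 -0.3432 x hole, edges [0.5236 0.5025 0.5478]
```

The cover is within 1 mm and about 0.5° of the housing. I correct that and lower to about 10 mm above it.

>>> move_arm --pt "0 0.8 -5 -0.01 1" --pt "0 0 -8 0 1" --pt "0 0 -8 0 1" --pt "0 0 -5 0 1" --pt "0 0 -2.5 0 1" --pt "0 0 0 0 1" --pt "0 0 0 0 1" --pt "0 0 0 0 1" --pt "0 0 0 0 1" --pt "0 0 0 0 1" --pt "0 0 0 0 1" --pt "0 0 0 0 1"

```text
time: 16.0
tool_pos: [0.597, -0.2022, 0.0973]
tool_rot: [3.141, 0.0, 1.822]
contact_force: [0.0, 0.1, -0.9]
opening: 0.0096
grip_force: 40.0
```

```bash
python3 - <<'E'
from m import *
shot('wrist','w8'); shot('side','s8'); s=monitor.observe(); print(s['tool_pos'],s['tool_rot'],s['opening'],s['grip_force'],s['contact_force'],s['time'])
a=load('s8')[0][180:280,335:470]; cv2.imwrite('pics/s8c.png',np.hstack([cv2.resize(a,(405,300),interpolation=2), cv2.resize(load('w8')[0][120:300,200:437],(395,300),interpolation=2)]))
E
```

```text
[ 0.5969412  -0.20217691  0.0972743 ] [3.14146315e+00 3.01247779e-05 1.82180711e+00] 0.00963969219061424 39.99972760677338 [-0.51304834  0.02780246 -2.00222307] 16.1
```

View pics/s8c.png

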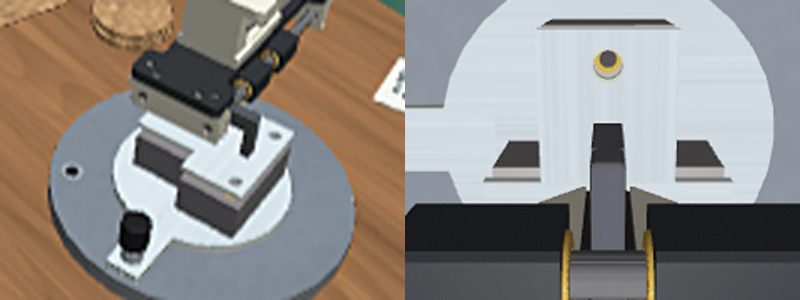

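The cover sits level just above the housing with an even gap. Thread2 shows through the tongue hole at crop (608,60), and the hole centre is at about (608,64). One last numeric check.

```bash
python3 - <<'E'
from m import *
f='w8'; im=load(f)[0].astype(int)
print(im[145:176,322].max(1).tolist())
t=blob(f,(312,150,332,165),lambda i:(i.max(2)<130)); print(t[:2])
print(onz(f,[t[0]],.066), onz(f,[[321.5,158.8]],.0816))
E
```

```text
[223, 223, 223, 223, 219, 129, 79, 85, 87, 87, 87, 87, 85, 86, 90, 152, 218, 214, 211, 194, 189, 150, 157, 211, 209, 225, 223, 223, 223, 223, 223]
(array([321.44303797, 154.84810127]), array([317, 150,  10,  10,  79], dtype=int32))
[[ 0.58349331 -0.1561815   0.066     ]] [[ 0.58354443 -0.15620418  0.0816    ]]
```

The check puts hole 2 within 0.1 mm of thread 2, so I hand in.

```bash
python3 -c "
from cell import workorder
print(workorder.hand_in())"
```

```text
the job is handed in; nothing more can be done
None
```

The job is handed in: the plunger reads fully home in the target hole, and the cover is gripped level about 10 mm above the housing. By the last wrist-camera measurements its holes were within about 1 mm of the threads; hand-in returned no verdict.

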